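# Pull the lidless jar off the turntable and ready it for refilling

## Task

One jar on the free-turning turntable has come round open and empty: lift it off and stand it upright in the middle of the bench scale's pan, then take the blue funnel from its rest and set it fully home and level in the jar's mouth. Set the glass jar and the funnel down gently, not dropping them, keep the lidded jars standing on the turntable, and leave the other things on the table where they are.

Things in the scene. Friction and masses are not known exactly. Their poses are not given: they have to be found in the camera images.
- turntable: Turntable: a fixed black foot with an aluminium disc (300 mm diameter, blue edge, top 40 mm above the table) that turns freely, undriven, at the slightest push. Origin: centre of the foot on the table top, on the turning axis. Four jars stand on the disc, about 95 mm from the centre and a quarter turn apart.
- turntable_disc (a joint): Angle of the turntable's disc in rad, growing counter-clockwise seen from above; free, with very little friction, any number of turns.
- open_jar: The empty open jar: clear glass, round, straight-walled, 62 mm outer diameter, 100 mm tall, wall 4 mm, so the mouth is 54 mm wide, white paper band around it at 25 to 55 mm height, no lid. 0.25 kg. Origin: centre of its underside; z is its axis, up through the mouth.
- lidded_jar1: A full jar of salmon (orange) closed with a yellow lid, 65 mm diameter at the lid and 62 mm below, 110 mm tall, standing on the turntable. 0.4 kg. Stays on the turntable. Origin: centre of its underside; z up its axis.
- lidded_jar2: A full jar of salmon (orange) closed with a yellow lid, 65 mm diameter at the lid and 62 mm below, 110 mm tall, standing on the turntable. 0.4 kg. Stays on the turntable. Origin: centre of its underside; z up its axis.
- lidded_jar3: A full jar of salmon (orange) closed with a yellow lid, 65 mm diameter at the lid and 62 mm below, 110 mm tall, standing on the turntable. 0.4 kg. Stays on the turntable. Origin: centre of its underside; z up its axis.
- scale: Bench scale, fixed: grey housing 200 by 200 mm with a square steel pan of 180 by 180 mm on top; a display strip along its -x side (towards the robot at yaw 0) that reaches 134 mm from the centre and 31 mm height. Origin: centre of its underside; z up.
- pan_centre (a point): The middle of the scale's steel pan, on the pan's top surface, 50 mm above the table, marked by a blue circle of 94 mm diameter around it.
- funnel: Blue wide-neck funnel, 85 mm tall, 0.1 kg. Tapered stem, 32 mm diameter at the tip, 49 mm at 40 mm height; there a shoulder widens to 66 mm and rests on the rim; above it a straight round hopper, 66 mm outer diameter, 46 to 85 mm height, to grip from outside. Origin: centre of the stem's lower end; z is its axis, up. Fully home its origin is 60 mm above the jar's origin.
- funnel_rest: Fixed white round cup, 72 mm outer diameter, 75 mm tall, with a 54 mm hole, in which the funnel stands upright at the start, its shoulder on the cup's rim (funnel origin 35 mm above the table). Origin: centre of its underside.
- label_roll: Bystander: loose white paper roll standing on end, 80 mm diameter, 70 mm tall. Origin: centre of its underside.
- carton: Bystander: loose flat blue carton with an orange panel, 100 by 170 by 30 mm. Origin: centre of its underside.
- seasoning_tub: Bystander: loose white tub with a red cap, 90 mm diameter, 90 mm tall. Origin: centre of its underside.
- sanitiser: Bystander: loose green bottle, 60 mm diameter, 160 mm tall. Origin: centre of its underside.
Mind the look-alikes: they are no part of the job. What is shaped like the open_jar but green is not meant.

How it is judged:
On the way:
1. the open jar stands upright and released on the scale's pan, in the middle (horizontal distance between open_jar and pan_centre below 0.04 m and z of open_jar in the frame of pan_centre between -0.006 and 0.006 m and angle between open_jar's own z axis and vertical below 0.1 rad and contact force between the fingers and open_jar below 0.2 N), for 0.2 s.
At the end, for the whole second after the job is handed in: Open jar upright (0.1 rad) on the pan, within 40 mm of its centre; funnel home in its mouth: origin 55 to 65 mm above the jar's, axes within 8 mm, upright within 0.1 rad; both released and at rest; the three lidded jars upright on the turntable's disc (horizontal distance between open_jar and pan_centre below 0.04 m and z of open_jar in the frame of pan_centre between -0.006 and 0.006 m and angle between each of open_jar, funnel's own z axis and vertical below 0.1 rad and horizontal distance between funnel and open_jar below 0.008 m and z of funnel in the frame of open_jar between 0.055 and 0.065 m and angle between each of lidded_jar1, lidded_jar2, lidded_jar3's own z axis and vertical below 0.2 rad and horizontal distance between each of lidded_jar1, lidded_jar2, lidded_jar3 and turntable below 0.145 m and height (world z) of each of lidded_jar1, lidded_jar2, lidded_jar3 above 0.034 m and linear speed of each of open_jar, funnel below 0.02 m/s); the robot touches nothing.
It fails at once if a jar was tipped over (more than 0.7 rad) (angle between any of open_jar, lidded_jar1, lidded_jar2, lidded_jar3's own z axis and vertical above 0.7 rad).
It fails at once if a lidded jar was taken or pushed off the turntable (horizontal distance between any of lidded_jar1, lidded_jar2, lidded_jar3 and turntable above 0.15 m or height (world z) of any of lidded_jar1, lidded_jar2, lidded_jar3 below 0.03 m or height (world z) of any of lidded_jar1, lidded_jar2, lidded_jar3 above 0.07 m).
It fails at once if the open jar was let go over the scale more than 20 mm above the pan (horizontal distance between open_jar and pan_centre below 0.1 m and z of open_jar in the frame of pan_centre above 0.02 m and contact force between the fingers and open_jar below 0.05 N).
It fails at once if the funnel was let go over the jar more than 25 mm above its seat (horizontal distance between funnel and open_jar below 0.06 m and z of funnel in the frame of open_jar above 0.085 m and contact force between the fingers and funnel below 0.05 N).
It fails at once if another loose thing on the table was moved by more than 30 mm (distance of any of label_roll, carton, seasoning_tub, sanitiser from where it was at the start of the episode above 0.03 m).
It also fails if it takes over 64 s, if anything falls off the work surface, if the arm or the gripper's body presses on something with over 40 N, if the wrist force passes 120 N, or if a joint passes its speed limit or range.

## Robot

A 7-joint arm with a two-finger parallel gripper is mounted at the origin on the work surface. World frame = base frame: x ahead of the robot, y to its left, z up, the work surface at z = 0. Lengths are in m, angles in rad, forces in N, time in s.
With the tool pointing down it reaches from about 0.425 to 0.925 m from the base axis. Payload 6.8 kg.
Tool frame: the origin (TCP) lies on the centre line of the jaws, within the pads' length; the fingertips stand 19 mm ahead of it and the grasp point (between the pads) is the TCP (tcp_to_tips is the distance from the TCP to the fingertips, in m); x points along the fingers, y is the direction in which the jaws open and shut, and the axes are right-handed (so a half turn about x gives the same grasp; the last joint's range is limited). The gripper opens to 85 mm and grips with 20 to 120 N. Pads are 22 mm wide; open, the fingers measure 114 mm over their backs; the gripper's body (76 mm by 85 mm) begins 54 mm behind the grasp point. The pads swing forward as they close: fully open they stand 13 mm farther back than shut.
Start: joints at [-1.29, 0.477, 0.022, 1.555, -0.011, 1.109, -0.083], TCP at [0.256, 0.625, 0.25] pointing down, gripper open.
Joint ranges: [-2.96, 2.96], [-0.34, 2.1], [-1.41, 1.46], [0.24, 2.44], [-1.37, 4.51], [0.17, 1.92], [-2.96, 2.96]. Speed limits (rad/s): [2.39, 2.39, 3.14, 3.14, 3.14, 3.14, 3.14].

## Interface

Orientations are given as a unit quaternion [w, x, y, z].
In Python, from station import get_obs, read_camera, hand_in, spot_in, cut_out, tcp_to_tips gives the robot as it stands.
- The arm moves only by the shell command python3 -m jog 'ROWS' [FORCE]. ROWS is JSON, a list of rows, each an object of numbers: "gripper": the closure, from 0 (fully open) to 1 (shut); "dx", "dy", "dz": the shift along the world's x, y, z in m; "rx", "ry", "rz": the turn, a rotation vector about the world's x, y, z in degrees. In form: [{"gripper": .., "dx": .., "dy": .., "dz": .., "rx": .., "ry": .., "rz": ..}, ...]. A call has 1 to 10 rows; each row is the pose to reach, as a shift and turn from the pose commanded when the call began; what a row does not reach only later rows make up. A row lasts 1/10 s, in which the tool goes at most 50 mm and 8.59 degrees, less where a joint would pass 70% of its speed; a pose out of reach is approached as far as the arm can. A call with a gripper value outside its range is refused whole. The fingers move at their own pace and stop on an object; FORCE is the grip in N (left out, the last holds). Time passes only in rows, so rows that repeat a pose let the fingers close. It gives the time, the measured TCP pose, the force and the opening at its end, in the units of the state.
- get_obs(): the state, without advancing time (a new reading comes with each control period).
- read_camera(name): name is "scene" or "side" or "wrist"; returns a dict with "pixels" (480x640x3 uint8, blue, green, red), "range_z" (480x640 float32, m along the optical axis (not along the pixel's ray), 0 where there is no reading), "camera_matrix" (3x3 intrinsics, pixels), "D" ([k1, k2, p1, p2, k3] as OpenCV has them; the pictures are not rectified), "cam_to_world" (4x4, takes a point from camera to world coordinates). Camera axes: x right, y down, z forward; pixel columns grow to the right and rows downward; lengths in m; the calibration is good to about 2 mm. A picture is of the moment at which its call begins.
- hand_in(): hands the job in, once; it reports no verdict.
Trained networks look in the newest picture that a camera, given by its name, has taken for a name from the list of things; names that differ only in an ending like _2 or _b are one class to them, and where a whole thing is asked for, a point or a joint stands for the part that bears it (a point fixed in the world has none). Each returns a list of dicts, best first, with "conf" (0 to 1); they miss things now and then, are a little off and sometimes report something else, mostly with a low value. They report only what shows in the picture. A call takes as long as a camera call. They do not tell look-alikes from the thing itself.
- spot_in(camera, label): "box" ([centre column, centre row, width, height] in pixels, round what is visible of it).
- cut_out(camera, label): "mask" (480x640 bool, what is visible of it) and "box" ([centre column, centre row, width, height] in pixels, round what is visible of it).
The state is a dict: "t": time; "q": joint angles; "joint_vel": joint speeds; "joint_torque": joint torques, N m; "eef_pos": TCP position; "tool_rot": TCP orientation; "contact_force": force on the tool from outside, world axes, zero at the start; "torque": the same for the moment, N m; "gripper_width": opening from 0.0 (shut) to 1.0 (fully open).
Only numpy, scipy, OpenCV 4.12 (cv2) and the standard library are available. Lean on these libraries where they do the work, as an engineer would, in place of code of your own. Each camera call takes 0.05 s, during which the arm holds its last target. There are 200 camera calls.

## Working session

There is one attempt and no reset: what is moved stays moved. The work goes in short steps, Python scripts to look and compute and a shell command to move; the robot and the scene stay as the last step left them, time stands still between calls to the robot, and variables do not carry over. Pictures are saved under pics/ and viewed, about 8 in all and at most 12, crops included, and the job is handed in when it is done.

```bash
mkdir -p pics; cat > h.py <<'E'
import numpy as np,cv2
from station import *
def cloud(c):
    z=c["range_z"];K=np.array(c["camera_matrix"]);D=np.array(c["D"])
    v,u=np.mgrid[:480,:640]
    p=cv2.undistortPoints(np.stack([u,v],-1).reshape(-1,1,2).astype(np.float64),K,D).reshape(480,640,2)
    P=np.dstack([p[...,0]*z,p[...,1]*z,z])
    T=np.array(c["cam_to_world"]);W=P@T[:3,:3].T+T[:3,3]
    W[z<=0]=np.nan
    return W
def fit(xy):
    A=np.c_[2*xy,np.ones(len(xy))];s=np.linalg.lstsq(A,(xy**2).sum(1),rcond=None)[0]
    return s[:2],np.sqrt(s[2]+s[:2]@s[:2])
E
python3 - <<'E'
from h import *
o=get_obs();print(o["t"],o["eef_pos"],o["tool_rot"],tcp_to_tips)
ims=[]
for n in("scene","side"):
    c=read_camera(n);W=cloud(c);ims.append(c["pixels"]);cv2.imwrite(f"pics/{n}0.png",c["pixels"])
    print(n,np.array(c["cam_to_world"])[:3,3])
    for l in("turntable","open_jar","lidded_jar1","scale","funnel","funnel_rest","label_roll","carton","seasoning_tub","sanitiser"):
        for r in cut_out(n,l)[:5]:
            m=r["mask"];P=W[m];P=P[~np.isnan(P[:,0])]
            if r["conf"]<.3 or len(P)<5: continue
            top=P[P[:,2]>np.percentile(P[:,2],97)-.006]
            print(l,round(r["conf"],2),np.round(r["box"]),"med",np.median(P,0).round(3),"ztop",np.percentile(P[:,2],97).round(3),"topmid",((top.min(0)+top.max(0))/2).round(3),"ext",np.ptp(top,0).round(3))
E
```

```text
0.0 [0.25565734 0.62410611 0.24931492] [ 0.69370993  0.13593339  0.69386937 -0.13723681] 0.019
scene [1.15399487 0.40856075 0.66534879]
turntable 0.79 [263. 207. 126.  80.] med [ 0.578 -0.177  0.04 ] ztop 0.043 topmid [ 0.554 -0.211  0.063] ext [0.32  0.293 0.052]
open_jar 0.9 [282. 162.  24.  42.] med [ 0.462 -0.226  0.121] ztop 0.14 topmid [ 0.482 -0.203  0.142] ext [0.136 0.109 0.016]
open_jar 0.49 [354. 332.  43.  79.] med [0.779 0.202 0.096] ztop 0.161 topmid [0.765 0.193 0.159] ext [0.028 0.027 0.008]
lidded_jar1 0.94 [229. 165.  32.  40.] med [ 0.566 -0.297  0.137] ztop 0.151 topmid [ 0.587 -0.283  0.149] ext [0.131 0.117 0.007]
lidded_jar1 0.93 [293. 192.  26.  61.] med [ 0.548 -0.11   0.114] ztop 0.15 topmid [ 0.532 -0.123  0.148] ext [0.065 0.063 0.007]
lidded_jar1 0.7 [238. 203.  33.  58.] med [ 0.65  -0.181  0.116] ztop 0.151 topmid [ 0.636 -0.198  0.149] ext [0.064 0.063 0.007]
scale 0.81 [436. 294. 132. 118.] med [0.567 0.252 0.05 ] ztop 0.053 topmid [0.537 0.242 0.051] ext [0.189 0.186 0.008]
scale 0.75 [266. 322. 100.  86.] med [0.798 0.032 0.03 ] ztop 0.033 topmid [0
[... 2393 characters left out ...]
 0.395 -0.033  0.05 ] ztop 0.071 topmid [ 0.397 -0.013  0.069] ext [0.079 0.08  0.008]
carton 0.91 [408. 215.  85.  59.] med [0.779 0.003 0.03 ] ztop 0.033 topmid [ 0.74  -0.038  0.088] ext [0.212 0.293 0.123]
carton 0.75 [350. 203.  42.  40.] med [0.637 0.008 0.101] ztop 0.12 topmid [0.637 0.011 0.118] ext [0.066 0.066 0.009]
carton 0.47 [254. 190. 123.  89.] med [0.509 0.2   0.048] ztop 0.052 topmid [0.536 0.239 0.05 ] ext [0.185 0.188 0.008]
sanitiser 0.94 [354. 152.  29.  72.] med [0.751 0.174 0.08 ] ztop 0.159 topmid [0.76  0.192 0.158] ext [0.026 0.029 0.009]
sanitiser 0.49 [359. 337. 186. 153.] med [ 0.51  -0.254  0.04 ] ztop 0.043 topmid [ 0.536 -0.215  0.084] ext [0.3   0.299 0.095]
```

View pics/scene0.png

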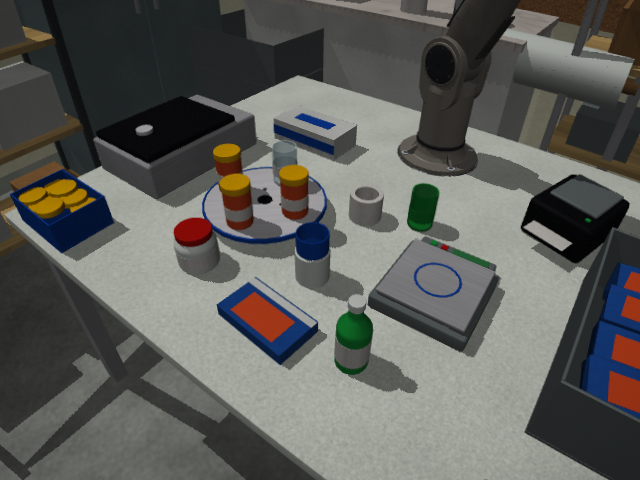

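View pics/side0.png

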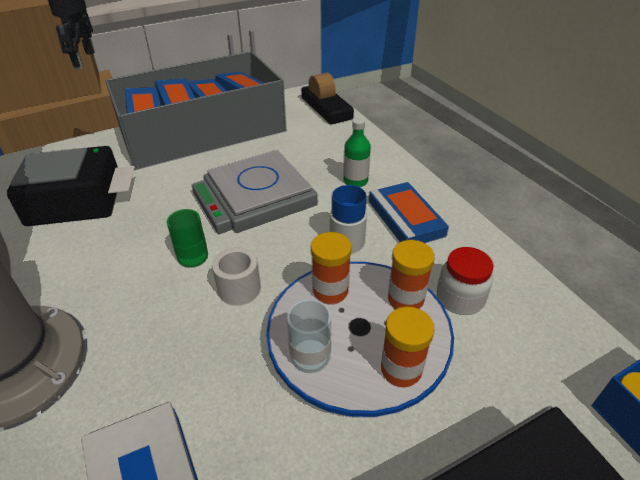

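The scene view shows the clear open jar at about (283,160), and the side view shows it at (309,335). The three yellow-lidded jars are around it on the disc, and the green look-alike is at (422,207). The funnel stands in its cup at (313,242), and the scale with its blue ring is at (437,280).

```bash
python3 -m jog '[{"gripper":0,"dx":0.05,"dy":-0.066,"dz":0.03,"rz":5},{"gripper":0,"dx":0.244,"dy":-0.324,"dz":0.03,"rz":28},{"gripper":0,"dx":0.244,"dy":-0.324,"dz":0.03,"rz":28},{"gripper":0,"dx":0.244,"dy":-0.324,"dz":0.03,"rz":28},{"gripper":0,"dx":0.244,"dy":-0.324,"dz":0.03,"rz":28},{"gripper":0,"dx":0.244,"dy":-0.324,"dz":0.03,"rz":28},{"gripper":0,"dx":0.244,"dy":-0.324,"dz":0.03,"rz":28},{"gripper":0,"dx":0.244,"dy":-0.324,"dz":0.03,"rz":28},{"gripper":0,"dx":0.244,"dy":-0.324,"dz":0.03,"rz":28},{"gripper":0,"dx":0.244,"dy":-0.324,"dz":0.03,"rz":28}]'
python3 -m jog '[{"gripper":0,"dx":-0.01,"dy":-0.05,"dz":0.0},{"gripper":0,"dx":-0.02,"dy":-0.5},{"gripper":0,"dx":-0.02,"dy":-0.5},{"gripper":0,"dx":-0.02,"dy":-0.5},{"gripper":0,"dx":-0.02,"dy":-0.5},{"gripper":0,"dx":-0.02,"dy":-0.5},{"gripper":0,"dx":-0.02,"dy":-0.5},{"gripper":0,"dx":-0.02,"dy":-0.5},{"gripper":0,"dx":-0.02,"dy":-0.5},{"gripper":0,"dx":-0.02,"dy":-0.5}]'
cat > find.py <<'E'
from h import *
import sys
o=get_obs();print(o["t"],o["eef_pos"].round(4),o["q"].round(2))
for n in("side","wrist","scene"):
    c=read_camera(n);W=cloud(c);cv2.imwrite(f"pics/{n}_{sys.argv[1]}.png",c["pixels"])
    for l,h in(("open_jar",float(sys.argv[2])),("lidded_jar1",.15),("funnel",float(sys.argv[3]))):
        for r in cut_out(n,l)[:4]:
            P=W[cv2.dilate(r["mask"].astype(np.uint8),np.ones((5,5)))>0]
            P=P[np.abs(P[:,2]-h)<.008]
            if r["conf"]<.3 or len(P)<5: continue
            hull=cv2.convexHull(P[:,:2].astype(np.float32)).reshape(-1,2)
            f=fit(hull.astype(float))
            print(n,l,round(r["conf"],2),np.round(r["box"]),"fit",f[0].round(4),round(f[1],4),"mid",((P.min(0)+P.max(0))/2).round(4))
E
python3 find.py a .14 .12
```

```text
1.1 [0.2559 0.6246 0.2503] [-1.29  0.48  0.02  1.56 -0.01  1.11 -0.08]
side open_jar 0.94 [312. 334.  45.  74.] fit [ 0.4394 -0.2288] 0.0308 mid [ 0.4394 -0.2284  0.1371]
side lidded_jar1 0.9 [332. 269.  43.  67.] fit [ 0.5084 -0.1601] 0.0619 mid [ 0.5124 -0.1576  0.1478]
side lidded_jar1 0.8 [408. 348.  55.  78.] fit [ 0.5498 -0.312 ] 0.0322 mid [ 0.5496 -0.3123  0.1478]
side lidded_jar1 0.62 [412. 275.  46.  68.] fit [ 0.604  -0.2344] 0.0692 mid [ 0.6052 -0.2331  0.1475]
side funnel 0.74 [349. 202.  42.  38.] fit [0.6372 0.0112] 0.0334 mid [0.6369 0.0115 0.1169]
scene open_jar 0.7 [284. 162.  26.  47.] fit [ 0.4963 -0.1969] 0.0824 mid [ 0.4868 -0.1955  0.14  ]
scene lidded_jar1 0.88 [229. 163.  36.  37.] fit [ 0.5977 -0.2766] 0.0788 mid [ 0.5897 -0.2745  0.1479]
scene lidded_jar1 0.86 [294. 192.  26.  59.] fit [ 0.5317 -0.1232] 0.0322 mid [ 0.532  -0.1231  0.1469]
scene lidded_jar1 0.68 [237. 201.  36.  60.] fit [ 0.6365 -0.1981] 0.032 mid [ 0.6355 -0.1983  0.1473]
scene funnel 0.75 [311. 242.  38.  37.] fit [0.6399 0.0117] 0.0331 mid [0.6398 0.0119 0.1178]$[0]: bad value
$[0]: bad value
```

```bash
python3 -m jog '[{"gripper":0,"dx":0.244,"dy":-0.324,"dz":0.03,"rx":0,"ry":0,"rz":28},{"gripper":0,"dx":0.244,"dy":-0.324,"dz":0.03,"rx":0,"ry":0,"rz":28},{"gripper":0,"dx":0.244,"dy":-0.324,"dz":0.03,"rx":0,"ry":0,"rz":28},{"gripper":0,"dx":0.244,"dy":-0.324,"dz":0.03,"rx":0,"ry":0,"rz":28},{"gripper":0,"dx":0.244,"dy":-0.324,"dz":0.03,"rx":0,"ry":0,"rz":28},{"gripper":0,"dx":0.244,"dy":-0.324,"dz":0.03,"rx":0,"ry":0,"rz":28},{"gripper":0,"dx":0.244,"dy":-0.324,"dz":0.03,"rx":0,"ry":0,"rz":28},{"gripper":0,"dx":0.244,"dy":-0.324,"dz":0.03,"rx":0,"ry":0,"rz":28},{"gripper":0,"dx":0.244,"dy":-0.324,"dz":0.03,"rx":0,"ry":0,"rz":28},{"gripper":0,"dx":0.244,"dy":-0.324,"dz":0.03,"rx":0,"ry":0,"rz":28}]'
```

```text
t: 2.7
eef_pos: [0.5013, 0.2986, 0.2806]
tool_rot: [0.707, -0.034, 0.706, 0.034]
contact_force: [-0.0, 0.4, 0.4]
gripper_width: 1.003
```

```bash
python3 -m jog '[{"gripper":0,"dx":-0.04,"dy":-0.48,"dz":0,"rx":0,"ry":0,"rz":0},{"gripper":0,"dx":-0.04,"dy":-0.48,"dz":0,"rx":0,"ry":0,"rz":0},{"gripper":0,"dx":-0.04,"dy":-0.48,"dz":0,"rx":0,"ry":0,"rz":0},{"gripper":0,"dx":-0.04,"dy":-0.48,"dz":0,"rx":0,"ry":0,"rz":0},{"gripper":0,"dx":-0.04,"dy":-0.48,"dz":0,"rx":0,"ry":0,"rz":0},{"gripper":0,"dx":-0.04,"dy":-0.48,"dz":0,"rx":0,"ry":0,"rz":0},{"gripper":0,"dx":-0.04,"dy":-0.48,"dz":0,"rx":0,"ry":0,"rz":0},{"gripper":0,"dx":-0.04,"dy":-0.48,"dz":0,"rx":0,"ry":0,"rz":0},{"gripper":0,"dx":-0.04,"dy":-0.48,"dz":0,"rx":0,"ry":0,"rz":0},{"gripper":0,"dx":-0.04,"dy":-0.48,"dz":0,"rx":0,"ry":0,"rz":0}]'; python3 find.py b .14 .12
```

```text
t: 3.7
eef_pos: [0.4596, -0.1809, 0.2805]
tool_rot: [0.706, -0.035, 0.706, 0.035]
contact_force: [0.7, 0.0, -0.6]
gripper_width: 1.001
3.7 [ 0.4596 -0.1809  0.2805] [-0.1   0.14  0.39  1.96 -0.06  1.05  1.99]
side open_jar 0.94 [309. 336.  41.  73.] fit [ 0.4395 -0.2288] 0.0309 mid [ 0.4397 -0.2283  0.1369]
side lidded_jar1 0.8 [411. 275.  47.  71.] fit [ 0.5999 -0.2336] 0.069 mid [ 0.6041 -0.2319  0.1475]
side lidded_jar1 0.65 [407. 346.  49.  79.] fit [ 0.5496 -0.3119] 0.0323 mid [ 0.5495 -0.3121  0.1477]
side lidded_jar1 0.6 [332. 270.  42.  70.] fit [ 0.5277 -0.1253] 0.0322 mid [ 0.5275 -0.1274  0.1475]
side funnel 0.57 [352. 203.  32.  41.] fit [0.6376 0.0111] 0.033 mid [0.644  0.0099 0.1171]
wrist open_jar 0.63 [248. 186. 103.  98.] fit [ 0.4393 -0.2268] 0.0307 mid [ 0.4392 -0.2269  0.1366]
wrist lidded_jar1 0.7 [134. 305. 133. 116.] fit [ 0.5475 -0.3104] 0.0307 mid [ 0.5444 -0.3128  0.1464]
wrist lidded_jar1 0.67 [381. 311.  96. 127.] fit [ 0.5274 -0.1229] 0.0322 mid [ 0.5273 -0.1232  0.1466]
wrist funnel 0.38 [545. 464.   7.   8.] fit [0.6527 0.0399] 0.0059 mid [0.6533 0.0407 0.1167]
scene open_jar 0.76 [281. 164.  26.  49.] fit [ 0.496  -0.1962] 0.0839 mid [ 0.4868 -0.1959  0.14  ]
scene lidded_jar1 0.85 [294. 192.  27.  62.] fit [ 0.5316 -0.1235] 0.0323 mid [ 0.5325 -0.1232  0.1472]
scene lidded_jar1 0.62 [228. 165.  34.  38.] fit [ 0.5951 -0.2715] 0.0797 mid [ 0.5904 -0.2725  0.1474]
scene lidded_jar1 0.6 [237. 201.  31.  58.] fit [ 0.6365 -0.1979] 0.0321 mid [ 0.636  -0.1977  0.1472]
scene funnel 0.89 [312. 241.  36.  34.] fit [0.64   0.0115] 0.0332 mid [0.6395 0.0121 0.1173]
```

View pics/wrist_b.png

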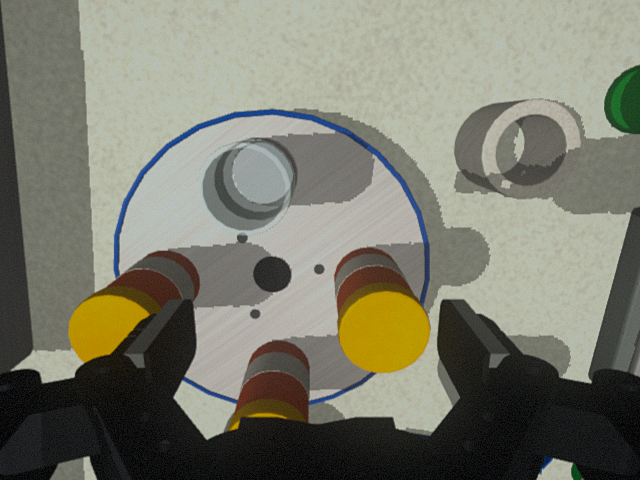

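The wrist view shows the empty jar at (250,186) on a still disc, with nothing beside its flanks where the fingers will go. I'll go over it and down.

```bash
python3 -m jog '[{"gripper":0,"dx":-0.019,"dy":-0.047,"dz":0,"rx":0,"ry":0,"rz":0},{"gripper":0,"dx":-0.019,"dy":-0.047,"dz":0,"rx":0,"ry":0,"rz":0},{"gripper":0,"dx":-0.019,"dy":-0.047,"dz":-0.05,"rx":0,"ry":0,"rz":0},{"gripper":0,"dx":-0.019,"dy":-0.047,"dz":-0.09,"rx":0,"ry":0,"rz":0},{"gripper":0,"dx":-0.019,"dy":-0.047,"dz":-0.11,"rx":0,"ry":0,"rz":0},{"gripper":0,"dx":-0.019,"dy":-0.047,"dz":-0.13,"rx":0,"ry":0,"rz":0},{"gripper":0,"dx":-0.019,"dy":-0.047,"dz":-0.15,"rx":0,"ry":0,"rz":0},{"gripper":0,"dx":-0.019,"dy":-0.047,"dz":-0.17,"rx":0,"ry":0,"rz":0},{"gripper":0,"dx":-0.019,"dy":-0.047,"dz":-0.17,"rx":0,"ry":0,"rz":0}]' 
python3 -m jog '[{"gripper":0.15,"dx":0,"dy":0,"dz":0,"rx":0,"ry":0,"rz":0},{"gripper":0.2,"dx":0,"dy":0,"dz":0,"rx":0,"ry":0,"rz":0},{"gripper":0.25,"dx":0,"dy":0,"dz":0,"rx":0,"ry":0,"rz":0},{"gripper":0.3,"dx":0,"dy":0,"dz":0,"rx":0,"ry":0,"rz":0},{"gripper":0.4,"dx":0,"dy":0,"dz":0,"rx":0,"ry":0,"rz":0},{"gripper":0.5,"dx":0,"dy":0,"dz":0,"rx":0,"ry":0,"rz":0},{"gripper":0.5,"dx":0,"dy":0,"dz":0,"rx":0,"ry":0,"rz":0},{"gripper":0.5,"dx":0,"dy":0,"dz":0,"rx":0,"ry":0,"rz":0}]' 30
```

```text
t: 5.2
eef_pos: [0.4393, -0.2256, 0.1083]
tool_rot: [0.705, -0.035, 0.708, 0.036]
contact_force: [-0.6, 0.7, 0.8]
gripper_width: 1.001
t: 6.0
eef_pos: [0.4417, -0.2267, 0.1116]
tool_rot: [0.707, -0.035, 0.705, 0.035]
contact_force: [0.1, 0.8, 5.3]
gripper_width: 0.72
```

```bash
python3 -m jog '[{"gripper":0.5,"dx":0,"dy":0,"dz":0.005,"rx":0,"ry":0,"rz":0},{"gripper":0.5,"dx":0,"dy":0,"dz":0.015,"rx":0,"ry":0,"rz":0},{"gripper":0.5,"dx":0,"dy":0,"dz":0.03,"rx":0,"ry":0,"rz":0},{"gripper":0.5,"dx":0,"dy":0,"dz":0.055,"rx":0,"ry":0,"rz":0},{"gripper":0.5,"dx":0,"dy":0,"dz":0.085,"rx":0,"ry":0,"rz":0},{"gripper":0.5,"dx":0,"dy":0,"dz":0.115,"rx":0,"ry":0,"rz":0},{"gripper":0.5,"dx":0,"dy":0,"dz":0.14,"rx":0,"ry":0,"rz":0},{"gripper":0.5,"dx":0,"dy":0,"dz":0.15,"rx":0,"ry":0,"rz":0},{"gripper":0.5,"dx":0,"dy":0,"dz":0.15,"rx":0,"ry":0,"rz":0}]'
python3 - <<'E'
from h import *
for n in("scene","side"):
    c=read_camera(n);W=cloud(c);hsv=cv2.cvtColor(c["pixels"],cv2.COLOR_BGR2HSV)
    inr=(abs(W[...,0]-.535)<.07)&(abs(W[...,1]-.24)<.07)&(abs(W[...,2]-.05)<.01)
    blue=inr&(hsv[...,1]>110)&(abs(hsv[...,0].astype(int)-115)<20)
    P=W[blue];f=fit(P[:,:2]);e=cv2.minAreaRect(P[:,:2].astype(np.float32))
    print(n,len(P),f,e,np.median(P[:,2]))
    pan=(abs(W[...,0]-.535)<.14)&(abs(W[...,1]-.24)<.14)&(abs(W[...,2]-.05)<.004)
    print(cv2.minAreaRect(W[pan][:,:2].astype(np.float32)))
cv2.imwrite("pics/side_c.png",c["pixels"])
E
python3 find.py c .29 .12|grep -v lidded
```

```text
t: 6.9
eef_pos: [0.4414, -0.2265, 0.2616]
tool_rot: [0.707, -0.035, 0.705, 0.035]
contact_force: [0.2, -1.1, -2.2]
gripper_width: 0.723
scene 264 (array([0.53699336, 0.24152309]), np.float64(0.04420910399562485)) ((0.5367640256881714, 0.24136915802955627), (0.09276635944843292, 0.0923110768198967), 41.80259323120117) 0.05128743870848124
((0.5375762581825256, 0.24188217520713806), (0.18244586884975433, 0.17967602610588074), 2.2671542167663574)
side 98 (array([0.53559687, 0.2409963 ]), np.float64(0.04428293236281749)) ((0.5242061614990234, 0.24376806616783142), (0.09448470175266266, 0.0681988075375557), 73.13629913330078) 0.05057652358284209
((0.5201717019081116, 0.23971503973007202), (0.14910787343978882, 0.18496960401535034), 2.7222115993499756)
7.0 [ 0.4402 -0.226   0.2594] [-0.03  0.17  0.43  1.99 -0.09  1.    2.11]
side open_jar 0.89 [305. 265.  54.  90.] fit [ 0.439 -0.228] 0.0337 mid [ 0.4371 -0.2286  0.2899]
side funnel 0.31 [360. 340. 181. 156.] fit [ 0.5567 -0.242 ] 0.0926 mid [ 0.5638 -0.2423  0.12  ]
wrist open_jar 0.8 [318. 316. 227. 231.] fit [ 0.4379 -0.2256] 0.031 mid [ 0.4324 -0.2258  0.2852]
scene open_jar 0.81 [282. 108.  28.  50.] fit [ 0.4412 -0.224 ] 0.034 mid [ 0.4431 -0.2241  0.2898]
```

View pics/side_c.png

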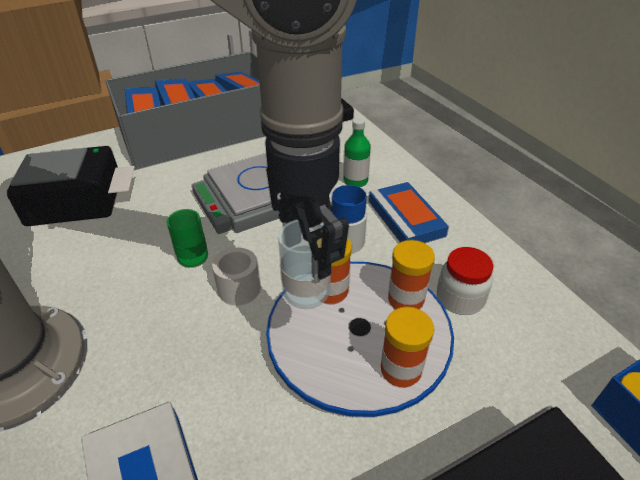

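Side view: the jar is held upright at (305,265), clear of the disc, and all three lidded jars are still standing. Next I carry it to the scale.

```bash
python3 -m jog '[{"gripper":0.5,"dx":0.005,"dy":0.025,"dz":0,"rx":0,"ry":0,"rz":0},{"gripper":0.5,"dx":0.015,"dy":0.07,"dz":0,"rx":0,"ry":0,"rz":0},{"gripper":0.5,"dx":0.026,"dy":0.118,"dz":0,"rx":0,"ry":0,"rz":0},{"gripper":0.5,"dx":0.036,"dy":0.167,"dz":0,"rx":0,"ry":0,"rz":0},{"gripper":0.5,"dx":0.046,"dy":0.215,"dz":0,"rx":0,"ry":0,"rz":0},{"gripper":0.5,"dx":0.056,"dy":0.263,"dz":0,"rx":0,"ry":0,"rz":0},{"gripper":0.5,"dx":0.066,"dy":0.312,"dz":0,"rx":0,"ry":0,"rz":0},{"gripper":0.5,"dx":0.076,"dy":0.36,"dz":0,"rx":0,"ry":0,"rz":0},{"gripper":0.5,"dx":0.085,"dy":0.408,"dz":0,"rx":0,"ry":0,"rz":0},{"gripper":0.5,"dx":0.092,"dy":0.445,"dz":0,"rx":0,"ry":0,"rz":0}]'
python3 -m jog '[{"gripper":0.5,"dx":0.004,"dy":0.02,"dz":0,"rx":0,"ry":0,"rz":0},{"gripper":0.5,"dx":0.004,"dy":0.023,"dz":-0.015,"rx":0,"ry":0,"rz":0},{"gripper":0.5,"dx":0.004,"dy":0.023,"dz":-0.04,"rx":0,"ry":0,"rz":0},{"gripper":0.5,"dx":0.004,"dy":0.023,"dz":-0.07,"rx":0,"ry":0,"rz":0},{"gripper":0.5,"dx":0.004,"dy":0.023,"dz":-0.1,"rx":0,"ry":0,"rz":0},{"gripper":0.5,"dx":0.004,"dy":0.023,"dz":-0.12,"rx":0,"ry":0,"rz":0},{"gripper":0.5,"dx":0.004,"dy":0.023,"dz":-0.128,"rx":0,"ry":0,"rz":0},{"gripper":0.5,"dx":0.004,"dy":0.023,"dz":-0.128,"rx":0,"ry":0,"rz":0}]'
python3 - <<'E'
from h import *
for i in range(3):
    c=read_camera("scene");o=get_obs()
    print(o["eef_pos"].round(4),o["contact_force"].round(1))
W=cloud(c);cv2.imwrite("pics/d.png",cv2.resize(c["pixels"][160:360,300:560],None,fx=3,fy=3))
for n in("scene","side"):
  if n=="side":W=cloud(read_camera(n))
  for r in cut_out(n,"open_jar")[:3]:
    P=W[r["mask"]];P=P[(abs(P[:,0]-.537)<.05)&(abs(P[:,1]-.241)<.05)]
    if len(P)>50: print(n,r["conf"],P.min(0),P.max(0),np.percentile(P[:,2],[1,99]))
E
```

```text
t: 8.6
eef_pos: [0.5328, 0.2224, 0.2603]
tool_rot: [0.706, -0.036, 0.706, 0.037]
contact_force: [0.6, 0.2, -4.1]
gripper_width: 0.722
t: 9.4
eef_pos: [0.5363, 0.2398, 0.1311]
tool_rot: [0.705, -0.035, 0.707, 0.034]
contact_force: [-1.4, 0.1, -2.7]
gripper_width: 0.717
[0.537  0.2406 0.1323] [ 0.1  0.1 -2.3]
[0.5376 0.2411 0.1331] [ 1.2 -0.4 -2.7]
[0.5378 0.2416 0.1336] [-0.8 -0.  -2.9]
scene 0.55 [0.50756332 0.20243365 0.0517634 ] [0.57118513 0.27095572 0.18246495] [0.06670345 0.16300284]
side 0.82 [0.50541647 0.20202155 0.04881473] [0.56579878 0.29054959 0.16498912] [0.0519941  0.16282381]
```

View pics/d.png

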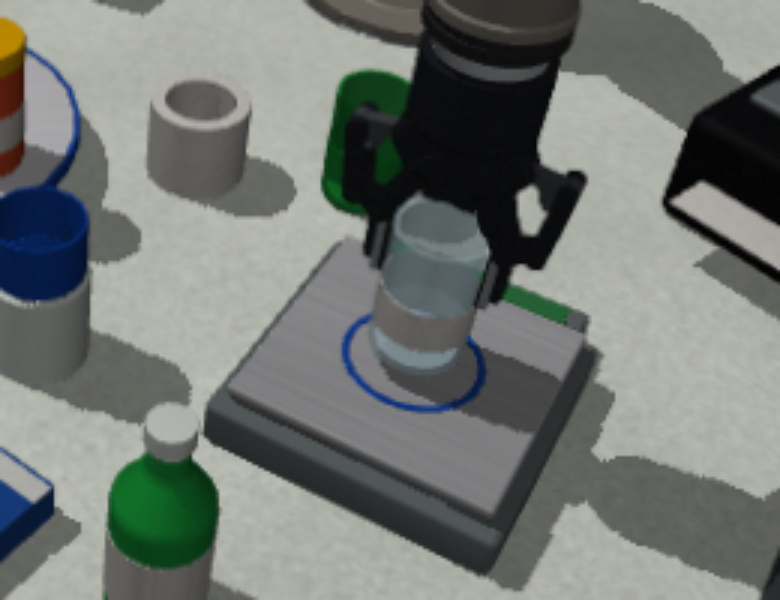

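The crop shows the jar upright over the blue ring at (420,370), with its bottom about 11 mm above the pan. I'll lower it slowly.

```bash
python3 -m jog '[{"gripper":0.5,"dx":0,"dy":0,"dz":-0.003,"rx":0,"ry":0,"rz":0},{"gripper":0.5,"dx":0,"dy":0,"dz":-0.006,"rx":0,"ry":0,"rz":0},{"gripper":0.5,"dx":0,"dy":0,"dz":-0.008,"rx":0,"ry":0,"rz":0},{"gripper":0.5,"dx":0,"dy":0,"dz":-0.009,"rx":0,"ry":0,"rz":0},{"gripper":0.5,"dx":0,"dy":0,"dz":-0.009,"rx":0,"ry":0,"rz":0},{"gripper":0.5,"dx":0,"dy":0,"dz":-0.009,"rx":0,"ry":0,"rz":0}]'
python3 -m jog '[{"gripper":0.5,"dx":0,"dy":0,"dz":-0.001,"rx":0,"ry":0,"rz":0},{"gripper":0.5,"dx":0,"dy":0,"dz":-0.001,"rx":0,"ry":0,"rz":0},{"gripper":0.5,"dx":0,"dy":0,"dz":-0.001,"rx":0,"ry":0,"rz":0}]'
```

```text
t: 10.3
eef_pos: [0.5369, 0.2416, 0.1233]
tool_rot: [0.706, -0.035, 0.706, 0.035]
contact_force: [-0.8, -0.2, -3.9]
gripper_width: 0.717
t: 10.6
eef_pos: [0.5369, 0.2416, 0.1223]
tool_rot: [0.706, -0.035, 0.706, 0.035]
contact_force: [-0.3, -0.2, -3.3]
gripper_width: 0.72
```

```bash
python3 -m jog '[{"gripper":0.5,"dx":0,"dy":0,"dz":-0.001,"rx":0,"ry":0,"rz":0},{"gripper":0.5,"dx":0,"dy":0,"dz":-0.001,"rx":0,"ry":0,"rz":0},{"gripper":0.5,"dx":0,"dy":0,"dz":-0.001,"rx":0,"ry":0,"rz":0}]'
python3 -m jog '[{"gripper":0.5,"dx":0,"dy":0,"dz":-0.001,"rx":0,"ry":0,"rz":0},{"gripper":0.5,"dx":0,"dy":0,"dz":-0.001,"rx":0,"ry":0,"rz":0},{"gripper":0.5,"dx":0,"dy":0,"dz":-0.001,"rx":0,"ry":0,"rz":0}]'
```

```text
t: 10.9
eef_pos: [0.5371, 0.2417, 0.1217]
tool_rot: [0.706, -0.035, 0.706, 0.035]
contact_force: [-1.4, -0.4, 1.8]
gripper_width: 0.718
t: 11.2
eef_pos: [0.5372, 0.2417, 0.1216]
tool_rot: [0.706, -0.035, 0.706, 0.035]
contact_force: [-2.9, -2.7, 10.5]
gripper_width: 0.719
```

Contact made (10 N). Release slowly and rise.

```bash
python3 -m jog '[{"gripper":0.26,"dx":0,"dy":0,"dz":0.001,"rx":0,"ry":0,"rz":0},{"gripper":0.22,"dx":0,"dy":0,"dz":0.001,"rx":0,"ry":0,"rz":0},{"gripper":0.15,"dx":0,"dy":0,"dz":0.001,"rx":0,"ry":0,"rz":0},{"gripper":0,"dx":0,"dy":0,"dz":0.001,"rx":0,"ry":0,"rz":0},{"gripper":0,"dx":0,"dy":0,"dz":0.001,"rx":0,"ry":0,"rz":0},{"gripper":0,"dx":0,"dy":0,"dz":0.001,"rx":0,"ry":0,"rz":0},{"gripper":0,"dx":0,"dy":0,"dz":0.001,"rx":0,"ry":0,"rz":0}]'
python3 -m jog '[{"gripper":0,"dx":0,"dy":0,"dz":0.02,"rx":0,"ry":0,"rz":0},{"gripper":0,"dx":0,"dy":0,"dz":0.04,"rx":0,"ry":0,"rz":0},{"gripper":0,"dx":0,"dy":0,"dz":0.08,"rx":0,"ry":0,"rz":0},{"gripper":0,"dx":0,"dy":0,"dz":0.12,"rx":0,"ry":0,"rz":0},{"gripper":0,"dx":0.05,"dy":-0.12,"dz":0.13,"rx":0,"ry":0,"rz":0},{"gripper":0,"dx":0.05,"dy":-0.12,"dz":0.13,"rx":0,"ry":0,"rz":0},{"gripper":0,"dx":0.05,"dy":-0.12,"dz":0.13,"rx":0,"ry":0,"rz":0},{"gripper":0,"dx":0.05,"dy":-0.12,"dz":0.13,"rx":0,"ry":0,"rz":0},{"gripper":0,"dx":0.05,"dy":-0.12,"dz":0.13,"rx":0,"ry":0,"rz":0}]'
python3 find.py e .15 .12
cat > crop.py <<'E'
import cv2,sys
a=sys.argv;x,y,w,h=map(int,a[3:7]);i=cv2.imread(a[1])[y:y+h,x:x+w];s=min(780/w,590/h)
cv2.imwrite(a[2],cv2.resize(i,None,fx=s,fy=s))
E
python3 crop.py pics/scene_e.png pics/e.png 260 150 300 220
```

```text
t: 11.9
eef_pos: [0.5369, 0.2416, 0.1213]
tool_rot: [0.706, -0.035, 0.706, 0.035]
contact_force: [0.4, 1.0, -0.5]
gripper_width: 1.002
t: 12.8
eef_pos: [0.5869, 0.1212, 0.2513]
tool_rot: [0.706, -0.035, 0.706, 0.035]
contact_force: [-0.2, 0.7, 0.2]
gripper_width: 0.999
12.8 [0.5869 0.1212 0.2513] [-0.45  0.35  0.18  1.75 -0.07  1.04  1.43]
side open_jar 0.64 [258. 158.  32.  51.] fit [0.5361 0.2396] 0.0314 mid [0.5364 0.2404 0.1473]
side lidded_jar1 0.95 [331. 269.  41.  70.] fit [ 0.5278 -0.1253] 0.0322 mid [ 0.5278 -0.1256  0.1473]
side lidded_jar1 0.67 [410. 275.  45.  67.] fit [ 0.6019 -0.2323] 0.0696 mid [ 0.6051 -0.2325  0.1474]
side lidded_jar1 0.63 [408. 347.  50.  79.] fit [ 0.5494 -0.3119] 0.0324 mid [ 0.5492 -0.3122  0.1479]
side funnel 0.58 [349. 203.  40.  38.] fit [0.6374 0.0113] 0.0331 mid [0.6373 0.0113 0.117 ]
scene open_jar 0.84 [441. 261.  41.  58.] fit [0.5374 0.2406] 0.0309 mid [0.5381 0.2407 0.1479]
scene lidded_jar1 0.91 [293. 193.  26.  60.] fit [ 0.5322 -0.1238] 0.0322 mid [ 0.5317 -0.1229  0.1472]
scene lidded_jar1 0.88 [236. 202.  33.  58.] fit [ 0.6362 -0.1984] 0.0324 mid [ 0.6353 -0.1979  0.1472]
scene lidded_jar1 0.59 [228. 163.  35.  39.] fit [ 0.5886 -0.2732] 0.0756 mid [ 0.5857 -0.2725  0.1477]
scene funnel 0.95 [311. 240.  39.  38.] fit [0.6401 0.0117] 0.0332 mid [0.6405 0.0119 0.1181]
```

View pics/e.png

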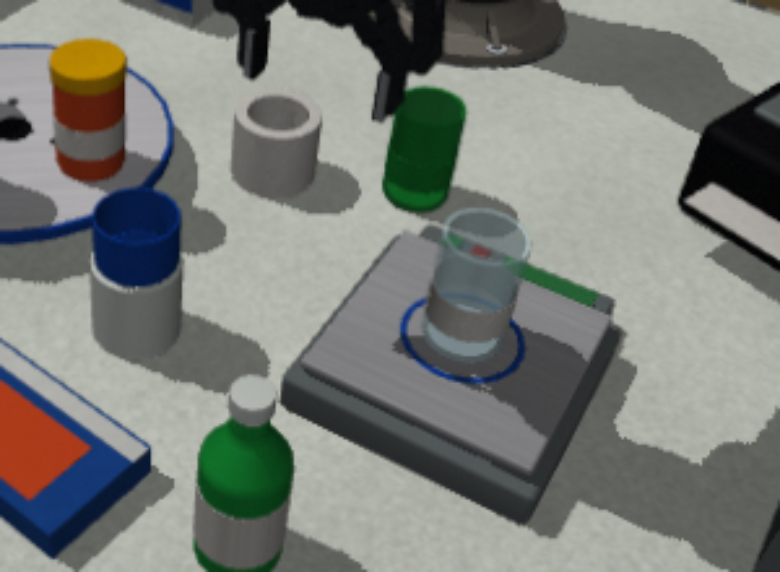

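The crop shows the glass jar standing free in the ring at (473,300). The funnel is still in its cup at (137,240). I'll go over the funnel.

```bash
python3 -m jog '[{"gripper":0,"dx":0.052,"dy":-0.11,"dz":-0.03,"rx":0,"ry":0,"rz":0},{"gripper":0,"dx":0.052,"dy":-0.11,"dz":-0.03,"rx":0,"ry":0,"rz":0},{"gripper":0,"dx":0.052,"dy":-0.11,"dz":-0.03,"rx":0,"ry":0,"rz":0},{"gripper":0,"dx":0.052,"dy":-0.11,"dz":-0.03,"rx":0,"ry":0,"rz":0},{"gripper":0,"dx":0.052,"dy":-0.11,"dz":-0.03,"rx":0,"ry":0,"rz":0}]'
python3 find.py f .15 .12 | grep wrist
python3 -m jog '[{"gripper":0,"dx":0,"dy":0,"dz":-0.04,"rx":0,"ry":0,"rz":0},{"gripper":0,"dx":0,"dy":0,"dz":-0.06,"rx":0,"ry":0,"rz":0},{"gripper":0,"dx":0,"dy":0,"dz":-0.07,"rx":0,"ry":0,"rz":0},{"gripper":0,"dx":0,"dy":0,"dz":-0.07,"rx":0,"ry":0,"rz":0}]'
python3 find.py g .15 .12 | grep funnel; python3 crop.py pics/scene_g.png pics/g.png 240 180 180 135
```

```text
t: 13.9
eef_pos: [0.6388, 0.0114, 0.221]
tool_rot: [0.706, -0.035, 0.706, 0.035]
contact_force: [0.1, -0.1, -0.1]
gripper_width: 0.998
wrist lidded_jar1 0.77 [ 90.  44. 178.  86.] fit [ 0.5393 -0.1142] 0.0227 mid [ 0.545  -0.1133  0.1469]
wrist funnel 0.64 [317. 194. 100.  70.] fit [0.6371 0.0132] 0.0324 mid [0.6166 0.012  0.1167]
wrist funnel 0.6 [315. 236. 112. 123.] fit [0.6375 0.0132] 0.0328 mid [0.6375 0.0133 0.1167]
t: 14.9
eef_pos: [0.6381, 0.0116, 0.15]
tool_rot: [0.705, -0.035, 0.707, 0.035]
contact_force: [0.9, -0.6, 0.7]
gripper_width: 1.001
side funnel 0.64 [350. 203.  42.  42.] fit [0.6373 0.0113] 0.0334 mid [0.6353 0.0113 0.1171]
wrist funnel 0.71 [ 68.  38. 135.  72.] fit [ 0.5342 -0.117 ] 0.0241 mid [ 0.5492 -0.1033  0.12  ]
wrist funnel 0.64 [318. 274. 159. 161.] fit [0.6377 0.0132] 0.0329 mid [0.6378 0.0133 0.1163]
scene funnel 0.8 [314. 242.  39.  36.] fit [0.64   0.0116] 0.0332 mid [0.6403 0.0118 0.1175]
scene funnel 0.66 [354. 334.  43.  78.] fit [0.764  0.1935] 0.0214 mid [0.7638 0.1933 0.12  ]
```

View pics/g.png

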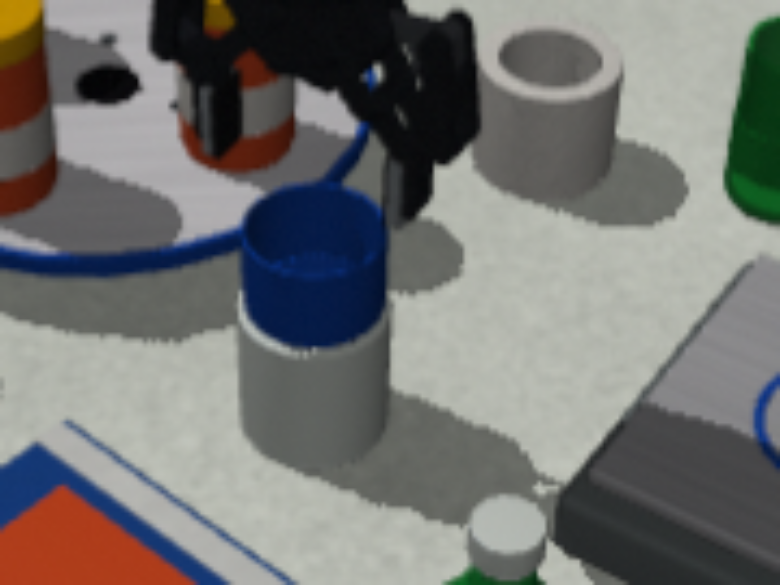

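The crop shows the open fingers straddling the funnel at (315,260), behind the line of sight, so I descend and grip.

```bash
python3 -m jog '[{"gripper":0,"dx":0,"dy":0.001,"dz":-0.02,"rx":0,"ry":0,"rz":0},{"gripper":0,"dx":0,"dy":0.001,"dz":-0.035,"rx":0,"ry":0,"rz":0},{"gripper":0,"dx":0,"dy":0.001,"dz":-0.045,"rx":0,"ry":0,"rz":0},{"gripper":0,"dx":0,"dy":0.001,"dz":-0.045,"rx":0,"ry":0,"rz":0},{"gripper":0.12,"dx":0,"dy":0.001,"dz":-0.045,"rx":0,"ry":0,"rz":0},{"gripper":0.17,"dx":0,"dy":0.001,"dz":-0.045,"rx":0,"ry":0,"rz":0},{"gripper":0.22,"dx":0,"dy":0.001,"dz":-0.045,"rx":0,"ry":0,"rz":0},{"gripper":0.4,"dx":0,"dy":0.001,"dz":-0.045,"rx":0,"ry":0,"rz":0},{"gripper":0.4,"dx":0,"dy":0.001,"dz":-0.045,"rx":0,"ry":0,"rz":0},{"gripper":0.4,"dx":0,"dy":0.001,"dz":-0.045,"rx":0,"ry":0,"rz":0}]' 30
python3 -m jog '[{"gripper":0.4,"dx":0,"dy":0,"dz":0.005,"rx":0,"ry":0,"rz":0},{"gripper":0.4,"dx":0,"dy":0,"dz":0.015,"rx":0,"ry":0,"rz":0},{"gripper":0.4,"dx":0,"dy":0,"dz":0.035,"rx":0,"ry":0,"rz":0},{"gripper":0.4,"dx":0,"dy":0,"dz":0.065,"rx":0,"ry":0,"rz":0},{"gripper":0.4,"dx":0,"dy":0,"dz":0.1,"rx":0,"ry":0,"rz":0},{"gripper":0.4,"dx":0,"dy":0,"dz":0.13,"rx":0,"ry":0,"rz":0},{"gripper":0.4,"dx":0,"dy":0,"dz":0.145,"rx":0,"ry":0,"rz":0},{"gripper":0.4,"dx":0,"dy":0,"dz":0.15,"rx":0,"ry":0,"rz":0},{"gripper":0.4,"dx":0,"dy":0,"dz":0.15,"rx":0,"ry":0,"rz":0}]'
python3 find.py h .15 .27 | grep -v lid
```

```text
t: 16.5
eef_pos: [0.6395, 0.0126, 0.1075]
tool_rot: [0.707, -0.035, 0.706, 0.035]
contact_force: [-1.5, -0.2, 6.0]
gripper_width: 0.772
t: 17.4
eef_pos: [0.6387, 0.0127, 0.2561]
tool_rot: [0.706, -0.035, 0.706, 0.035]
contact_force: [0.1, -1.1, -1.0]
gripper_width: 0.775
17.4 [0.6387 0.0127 0.2561] [-0.28  0.42  0.22  1.65 -0.1   1.08  1.64]
side open_jar 0.98 [257. 158.  31.  52.] fit [0.5362 0.2399] 0.0314 mid [0.5365 0.2404 0.1476]
side funnel 0.62 [350. 142.  41.  60.] fit [0.6367 0.0097] 0.0342 mid [0.6319 0.0106 0.2696]
wrist funnel 0.79 [316. 319. 213. 211.] fit [0.6359 0.0129] 0.033 mid [0.6353 0.0132 0.2651]
scene open_jar 0.72 [441. 262.  43.  64.] fit [0.5377 0.2404] 0.0309 mid [0.538  0.2406 0.1475]
scene funnel 0.96 [312. 184.  38.  50.] fit [0.6398 0.0125] 0.0347 mid [0.6399 0.0135 0.2698]
```

```bash
python3 -m jog '[{"gripper":0.4,"dx":-0.01,"dy":0.022,"dz":0,"rx":0,"ry":0,"rz":0},{"gripper":0.4,"dx":-0.028,"dy":0.062,"dz":0,"rx":0,"ry":0,"rz":0},{"gripper":0.4,"dx":-0.046,"dy":0.103,"dz":0,"rx":0,"ry":0,"rz":0},{"gripper":0.4,"dx":-0.064,"dy":0.144,"dz":0,"rx":0,"ry":0,"rz":0},{"gripper":0.4,"dx":-0.082,"dy":0.185,"dz":0,"rx":0,"ry":0,"rz":0},{"gripper":0.4,"dx":-0.096,"dy":0.216,"dz":0,"rx":0,"ry":0,"rz":0},{"gripper":0.4,"dx":-0.1015,"dy":0.229,"dz":0,"rx":0,"ry":0,"rz":0},{"gripper":0.4,"dx":-0.1015,"dy":0.229,"dz":0,"rx":0,"ry":0,"rz":0},{"gripper":0.4,"dx":-0.1015,"dy":0.229,"dz":0,"rx":0,"ry":0,"rz":0}]'
python3 find.py i .15 .27 | grep -v lid
python3 crop.py pics/scene_i.png pics/i.png 360 150 180 140;python3 crop.py pics/side_i.png pics/i2.png 180 80 180 140
```

```text
t: 18.9
eef_pos: [0.5383, 0.2399, 0.2564]
tool_rot: [0.706, -0.035, 0.706, 0.034]
contact_force: [0.7, -0.3, 0.2]
gripper_width: 0.775
18.9 [0.5383 0.2399 0.2564] [-0.64  0.33  0.14  1.77 -0.05  1.05  1.19]
side open_jar 0.58 [257. 158.  29.  53.] fit [0.5364 0.2393] 0.0318 mid [0.5368 0.2394 0.1472]
side funnel 0.73 [249. 104.  42.  50.] fit [0.5397 0.2358] 0.038 mid [0.5347 0.2336 0.2698]
wrist open_jar 0.69 [321. 225. 103. 116.] fit [0.5335 0.2418] 0.0298 mid [0.5342 0.2418 0.1463]
wrist funnel 0.85 [316. 318. 213. 208.] fit [0.5366 0.24  ] 0.0332 mid [0.536  0.2402 0.2662]
scene open_jar 0.97 [441. 260.  44.  61.] fit [0.5378 0.2403] 0.0307 mid [0.5383 0.2407 0.1475]
scene funnel 0.84 [460. 204.  46.  53.] fit [0.5392 0.2397] 0.0343 mid [0.5385 0.242  0.2694]
```

View pics/i.png

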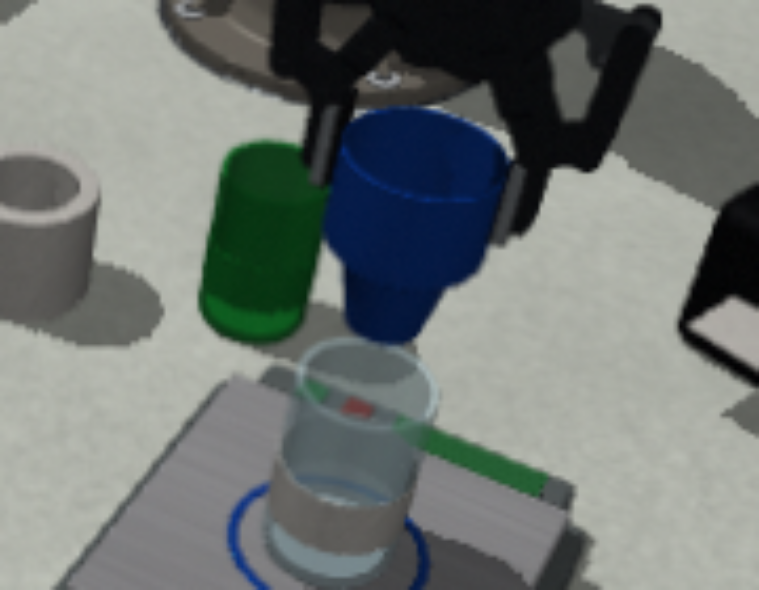

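The crop shows the funnel held upright with its stem tip at (385,335), just above the jar's mouth at (370,380). It looks well centred, so I'll lower it with a ~1 mm correction.

```bash
python3 -m jog '[{"gripper":0.4,"dx":-0.001,"dy":0.001,"dz":-0.015,"rx":0,"ry":0,"rz":0},{"gripper":0.4,"dx":-0.001,"dy":0.001,"dz":-0.03,"rx":0,"ry":0,"rz":0},{"gripper":0.4,"dx":-0.001,"dy":0.001,"dz":-0.042,"rx":0,"ry":0,"rz":0},{"gripper":0.4,"dx":-0.001,"dy":0.001,"dz":-0.05,"rx":0,"ry":0,"rz":0},{"gripper":0.4,"dx":-0.001,"dy":0.001,"dz":-0.055,"rx":0,"ry":0,"rz":0},{"gripper":0.4,"dx":-0.001,"dy":0.001,"dz":-0.06,"rx":0,"ry":0,"rz":0},{"gripper":0.4,"dx":-0.001,"dy":0.001,"dz":-0.06,"rx":0,"ry":0,"rz":0}]'
python3 -m jog '[{"gripper":0.4,"dx":0,"dy":0,"dz":-0.003,"rx":0,"ry":0,"rz":0},{"gripper":0.4,"dx":0,"dy":0,"dz":-0.006,"rx":0,"ry":0,"rz":0},{"gripper":0.4,"dx":0,"dy":0,"dz":-0.008,"rx":0,"ry":0,"rz":0},{"gripper":0.4,"dx":0,"dy":0,"dz":-0.009,"rx":0,"ry":0,"rz":0},{"gripper":0.4,"dx":0,"dy":0,"dz":-0.009,"rx":0,"ry":0,"rz":0}]'
python3 find.py j .15 .19 | grep -v lid
python3 crop.py pics/scene_j.png pics/j.png 360 150 180 140
```

```text
t: 20.2
eef_pos: [0.5363, 0.2425, 0.1959]
tool_rot: [0.706, -0.035, 0.706, 0.035]
contact_force: [-0.5, -0.5, -0.1]
gripper_width: 0.773
t: 20.7
eef_pos: [0.5363, 0.2426, 0.1872]
tool_rot: [0.706, -0.035, 0.706, 0.035]
contact_force: [0.4, -0.7, -0.6]
gripper_width: 0.777
20.7 [0.5363 0.2426 0.1872] [-0.63  0.4   0.13  1.84 -0.06  0.91  1.2 ]
side open_jar 0.84 [256. 163.  30.  44.] fit [0.5352 0.2363] 0.0297 mid [0.5345 0.2282 0.1499]
side funnel 0.64 [252. 127.  39.  39.] fit [0.5369 0.2371] 0.037 mid [0.5328 0.2352 0.19  ]
wrist open_jar 0.63 [312. 234. 116. 101.] fit [0.5331 0.2429] 0.0309 mid [0.5105 0.238  0.15  ]
wrist funnel 0.97 [314. 319. 215. 207.] fit [0.5347 0.243 ] 0.0332 mid [0.5343 0.2432 0.19  ]
scene open_jar 0.98 [442. 266.  44.  52.] fit [0.5389 0.241 ] 0.0302 mid [0.5493 0.2409 0.15  ]
scene funnel 0.59 [451. 230.  46.  40.] fit [0.5381 0.2417] 0.0344 mid [0.5372 0.2434 0.19  ]
```

View pics/j.png

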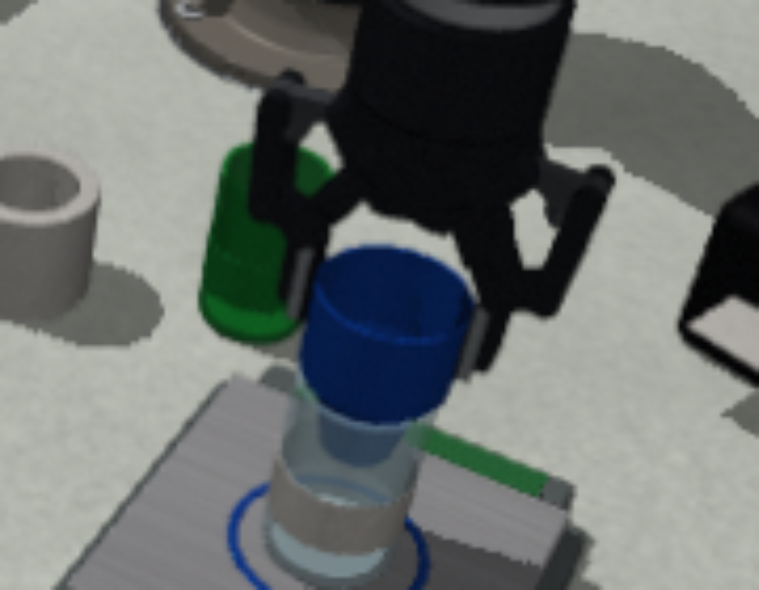

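The crop shows the funnel's stem inside the jar at (365,440), with the shoulder a few mm above the rim. I'll take the last millimetres with an eye on the force.

```bash
python3 -m jog '[{"gripper":0.4,"dx":0,"dy":-0.0005,"dz":-0.001,"rx":0,"ry":0,"rz":0},{"gripper":0.4,"dx":0,"dy":-0.0005,"dz":-0.002,"rx":0,"ry":0,"rz":0},{"gripper":0.4,"dx":0,"dy":-0.0005,"dz":-0.003,"rx":0,"ry":0,"rz":0},{"gripper":0.4,"dx":0,"dy":-0.0005,"dz":-0.003,"rx":0,"ry":0,"rz":0}]'
python3 -m jog '[{"gripper":0.4,"dx":0,"dy":0,"dz":-0.001,"rx":0,"ry":0,"rz":0},{"gripper":0.4,"dx":0,"dy":0,"dz":-0.001,"rx":0,"ry":0,"rz":0},{"gripper":0.4,"dx":0,"dy":0,"dz":-0.001,"rx":0,"ry":0,"rz":0}]'
```

```text
t: 21.7
eef_pos: [0.5363, 0.2421, 0.1841]
tool_rot: [0.706, -0.035, 0.706, 0.035]
contact_force: [-0.1, 0.7, -1.0]
gripper_width: 0.775
t: 22.0
eef_pos: [0.5364, 0.2422, 0.1833]
tool_rot: [0.706, -0.035, 0.706, 0.035]
contact_force: [-0.3, -0.4, -0.4]
gripper_width: 0.775
```

```bash
python3 -m jog '[{"gripper":0.4,"dx":0,"dy":0,"dz":-0.001,"rx":0,"ry":0,"rz":0},{"gripper":0.4,"dx":0,"dy":0,"dz":-0.001,"rx":0,"ry":0,"rz":0},{"gripper":0.4,"dx":0,"dy":0,"dz":-0.001,"rx":0,"ry":0,"rz":0}]'
python3 -m jog '[{"gripper":0.4,"dx":0,"dy":0,"dz":-0.001,"rx":0,"ry":0,"rz":0},{"gripper":0.4,"dx":0,"dy":0,"dz":-0.001,"rx":0,"ry":0,"rz":0},{"gripper":0.4,"dx":0,"dy":0,"dz":-0.001,"rx":0,"ry":0,"rz":0}]'
```

```text
t: 22.3
eef_pos: [0.5365, 0.2422, 0.1825]
tool_rot: [0.706, -0.035, 0.706, 0.035]
contact_force: [0.5, -0.5, 1.1]
gripper_width: 0.776
t: 22.6
eef_pos: [0.5368, 0.2423, 0.1825]
tool_rot: [0.707, -0.035, 0.706, 0.036]
contact_force: [-2.3, -0.7, 8.6]
gripper_width: 0.777
```

It touched at the predicted seat height (0.1825 m). Release and rise.

```bash
python3 -m jog '[{"gripper":0.21,"dx":0,"dy":0,"dz":0.001,"rx":0,"ry":0,"rz":0},{"gripper":0.17,"dx":0,"dy":0,"dz":0.001,"rx":0,"ry":0,"rz":0},{"gripper":0.1,"dx":0,"dy":0,"dz":0.001,"rx":0,"ry":0,"rz":0},{"gripper":0,"dx":0,"dy":0,"dz":0.001,"rx":0,"ry":0,"rz":0},{"gripper":0,"dx":0,"dy":0,"dz":0.001,"rx":0,"ry":0,"rz":0},{"gripper":0,"dx":0,"dy":0,"dz":0.001,"rx":0,"ry":0,"rz":0},{"gripper":0,"dx":0,"dy":0,"dz":0.001,"rx":0,"ry":0,"rz":0}]'
python3 -m jog '[{"gripper":0,"dx":0,"dy":0,"dz":0.02,"rx":0,"ry":0,"rz":0},{"gripper":0,"dx":0,"dy":0,"dz":0.05,"rx":0,"ry":0,"rz":0},{"gripper":0,"dx":0,"dy":0,"dz":0.09,"rx":0,"ry":0,"rz":0},{"gripper":0,"dx":0,"dy":0,"dz":0.13,"rx":0,"ry":0,"rz":0},{"gripper":0,"dx":0.05,"dy":-0.15,"dz":0.13,"rx":0,"ry":0,"rz":0},{"gripper":0,"dx":0.05,"dy":-0.15,"dz":0.13,"rx":0,"ry":0,"rz":0},{"gripper":0,"dx":0.05,"dy":-0.15,"dz":0.13,"rx":0,"ry":0,"rz":0},{"gripper":0,"dx":0.05,"dy":-0.15,"dz":0.13,"rx":0,"ry":0,"rz":0},{"gripper":0,"dx":0.05,"dy":-0.15,"dz":0.13,"rx":0,"ry":0,"rz":0},{"gripper":0,"dx":0.05,"dy":-0.15,"dz":0.13,"rx":0,"ry":0,"rz":0}]'
python3 find.py k .135 .193
python3 - <<'E'
from h import *
for n in("scene","side"):
    W=cloud(read_camera(n));m=(abs(W[...,0]-.537)<.045)&(abs(W[...,1]-.241)<.045)&(W[...,2]>.17)
    P=W[m];z=np.percentile(P[:,2],98);R=P[P[:,2]>.18]
    top=P[P[:,2]>z-.004];A=np.c_[top[:,:2],np.ones(len(top))];k=np.linalg.lstsq(A,top[:,2],rcond=None)[0]
    print(n,"top z",z,"tilt",k[:2],"funnel",fit(cv2.convexHull(R[:,:2].astype(np.float32)).reshape(-1,2).astype(float)))
    for l in("label_roll","seasoning_tub","carton","sanitiser"):
        for r in cut_out(n,l)[:1]:
            print(l,round(r["conf"],2),np.round(r["box"]))
E
python3 crop.py pics/scene_k.png pics/k.png 180 120 360 270
```

```text
t: 23.3
eef_pos: [0.5364, 0.2421, 0.1823]
tool_rot: [0.706, -0.035, 0.706, 0.035]
contact_force: [1.1, -0.4, -0.4]
gripper_width: 0.998
t: 24.3
eef_pos: [0.586, 0.0937, 0.3121]
tool_rot: [0.706, -0.035, 0.706, 0.036]
contact_force: [0.3, -0.5, -0.1]
gripper_width: 1.002
24.3 [0.586  0.0937 0.3121] [-0.44  0.29  0.22  1.7  -0.07  1.16  1.47]
side open_jar 0.89 [258. 162.  33.  45.] fit [0.536  0.2373] 0.0306 mid [0.5355 0.2268 0.135 ]
side lidded_jar1 0.95 [330. 268.  41.  67.] fit [ 0.5279 -0.1248] 0.0324 mid [ 0.528  -0.1249  0.1473]
side lidded_jar1 0.65 [410. 276.  46.  67.] fit [ 0.6026 -0.2341] 0.0685 mid [ 0.6045 -0.2317  0.1476]
side lidded_jar1 0.64 [409. 348.  50.  79.] fit [ 0.5492 -0.3123] 0.0322 mid [ 0.5491 -0.3124  0.1478]
side funnel 0.62 [252. 128.  39.  34.] fit [0.535  0.2402] 0.0341 mid [0.5348 0.241  0.1904]
wrist open_jar 0.78 [484. 165.  78.  83.] fit [0.5349 0.2407] 0.0304 mid [0.5344 0.2219 0.135 ]
wrist lidded_jar1 0.77 [ 62. 105. 124. 101.] fit [ 0.529  -0.1191] 0.0303 mid [ 0.5288 -0.1091  0.1466]
wrist funnel 0.65 [560. 177. 143. 112.] fit [0.5345 0.2422] 
[... 405 characters left out ...]
.0814 mid [ 0.5916 -0.2728  0.1474]
scene funnel 0.67 [451. 233.  44.  36.] fit [0.5372 0.2415] 0.0332 mid [0.5373 0.2418 0.1918]
scene top z 0.19621590279540957 tilt [0.01365612 0.0075239 ] funnel (array([0.53719327, 0.24122621]), np.float64(0.03308597432273535))
label_roll 0.94 [367. 203.  35.  38.]
seasoning_tub 0.8 [197. 244.  51.  63.]
carton 0.69 [265. 321. 103.  85.]
sanitiser 0.71 [354. 332.  42.  81.]
side top z 0.19465406776137484 tilt [-0.00872419  0.00125372] funnel (array([0.53541585, 0.24023473]), np.float64(0.033772934964933214))
label_roll 0.96 [236. 276.  47.  56.]
seasoning_tub 0.87 [465. 281.  56.  65.]
carton 0.65 [236. 278.  48.  56.]
sanitiser 0.79 [354. 155.  29.  70.]
```

View pics/k.png

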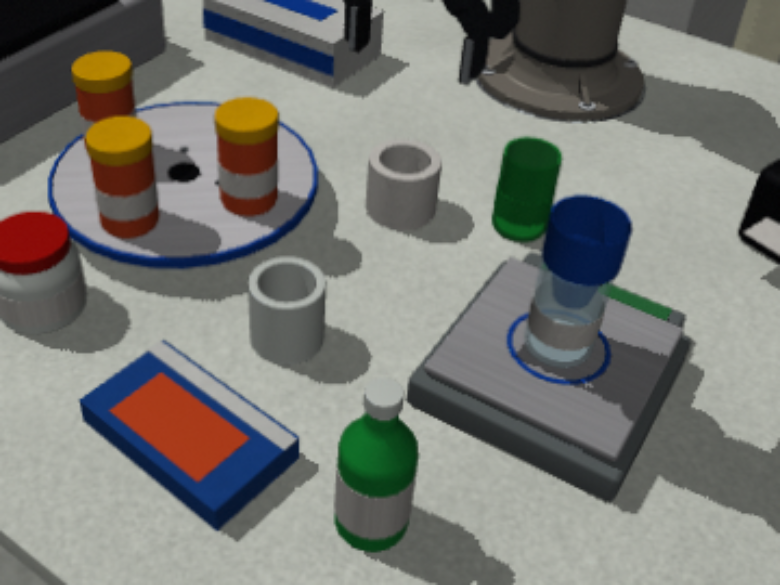

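The crop shows the funnel seated level on the jar at (588,240), with the jar inside the ring. The lidded jars and the bystanders are unmoved. The funnel top measures 0.195 m, as expected when it is fully home (0.05 + 0.06 + 0.085). I'm handing in.

```bash
python3 -c "
from station import *
print(hand_in())"
```

```text
the job is handed in; nothing more can be done
None
```

The job is done and handed in at about 24 s of the 64 s allowed; `hand_in` gives no verdict. The open jar stands on the scale's pan and the blue funnel sits in its mouth.

**Final checks:**
- **Jar on the pan:** it measured within about 2 mm of the pan centre before the funnel went in, and it stood in the blue ring in the last picture. I took its height only from the lowering (contact at the expected height) and from the rim reading.
- **Funnel in the jar:** its top is at 0.195–0.196 m, where 0.195 m means fully home. Its tilt is below 0.02 rad, and its axis is within about 2–3 mm of the jar's.
- **Gentle placing:** both were set down with contact forces of about 10 N before release. The gripper is now clear of everything.
- **Everything else:** the lidded jars stand where they were. For the bystanders I compared only the pictures and the detection boxes, which showed no movement.

**Disagreements:**
- **Cameras:** they differ by 2–4 mm in x, a constant calibration offset, so I worked from differences within each camera.
- **Detector:** some fits for partly hidden lidded jars were poor and I ignored them. It also gave false hits, for example the label roll reported as the carton.
- **First move:** my first two jog calls were refused for leaving out keys, and nothing moved.

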